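Hook out the spark-plug tray from under the bench riser

ROBOT

A 7-joint arm with a two-finger parallel gripper is mounted at the origin on the work surface. World frame = base frame: x ahead of the robot, y to its left, z up, the work surface at z = 0. Lengths are in m, angles in rad, forces in N, time in s.
With the tool pointing down it reaches from about 0.4 to 0.85 m from the base axis. Payload 4.5 kg.
Tool frame: the origin (TCP) lies between the finger pads; the fingertips stand 19 mm ahead of it and the grasp point (between the pads) is the TCP; z points along the fingers, y is the direction in which the jaws open and shut (so a half turn about z gives the same grasp; the last joint's range is limited). The gripper opens to 88 mm and grips with 3 to 60 N. Pads are 18 mm wide; open, the fingers measure 123 mm over their backs; the gripper's body (75 mm by 187 mm) begins 45 mm behind the grasp point.
Start: joints at [1.206, 0.689, -0.195, 1.565, 0.157, 0.902, -0.215], TCP at [0.243, -0.576, 0.258] pointing down, gripper open.
Joint ranges: [-3.01, 3.01], [-0.46, 2.08], [-1.47, 1.51], [0.13, 2.56], [-1, 4.14], [0.04, 2.09], [-2.66, 2.66]. Speed limits (rad/s): [2.57, 2.57, 3.14, 3.14, 3.14, 3.14, 3.14].

INTERFACE

Orientations are given as a unit quaternion [x, y, z, w].
In Python, from plant import status, snapshot, finish_job, cut_out, tip_of gives the robot as it stands. The module is installed in compiled form; this text tells all that it offers.
- The arm moves only by the tool carry_out, never from a script. Its arguments are lists of equal length, an entry for each row: "linear": the shift along the world's x, y, z in m, a list of three; "roll": the turn about the world's z in rad. A call has 1 to 8 rows; each row is the pose to reach, as a shift and turn from the pose measured when the call began; what a row does not reach only later rows make up. A row lasts 1/12 s, in which the tool goes at most 41.7 mm and 7.16 degrees, less where a joint would pass 70% of its speed; a pose out of reach is approached as far as the arm can. A call with a gripper value outside its range is refused whole. "gripper" is the opening, from 0 (shut) to 1 (fully open), set as the call begins (left out, the last holds). The fingers move at their own pace and stop on an object; "grip_force" is the grip in N (left out, the last holds). Time passes only in rows, so rows that repeat a pose let the fingers close. It gives the time, the measured TCP pose, the force and the opening at its end, in the units of the state.
- status.get_state(): the state, without advancing time (a new reading comes with each control period).
- snapshot(name): name is "scene" or "top"; returns a dict with "img" (480x640x3 uint8, red, green, blue), "range_z" (480x640 float32, m along the optical axis (not along the pixel's ray), 0 where there is no reading), "fx", "fy", "cx", "cy" (pixels), "world_from_camera" (4x4, takes a point from camera to world coordinates). Camera axes: x right, y down, z forward; pixel columns grow to the right and rows downward; lengths in m; the calibration is good to about 2 mm. A picture is of the moment at which its call begins.
- finish_job(): hands the job in, once; it reports no verdict.
Trained networks look in a picture, given as the dict that the camera call returned (one of the last four; its "shot" number tells which), for a name from the list of things; names that differ only in an ending like _2 or _b are one class to them, and where a whole thing is asked for, a point or a joint stands for the part that bears it (a point fixed in the world has none). Each returns a list of dicts, best first, with "confidence" (0 to 1); they miss things now and then, are a little off and sometimes report something else, mostly with a low value. They report only what shows in the picture. A call takes as long as a camera call.
- cut_out(picture, query): "region" (480x640 bool, what is visible of it) and "pixel" ([column, row] in pixels, amid what is visible of it).
- tip_of(picture, query): "pixel" ([column, row] in pixels: a listed point, or the origin of a listed thing).
The state is a dict: "clock": time; "q": joint angles; "qd": joint speeds; "joint_torque": joint torques, N m; "tool_pos": TCP position; "eef_rot": TCP orientation; "contact_force": force on the tool from outside, world axes, zero at the start; "moment": the same for the moment, N m; "opening": opening from 0.0 (shut) to 1.0 (fully open).
Only numpy, scipy, OpenCV 4.12 (cv2) and the standard library are available. Lean on these libraries where they do the work, as an engineer would, in place of code of your own. Each camera call takes 0.05 s, during which the arm holds its last target.

TASK

Pick up the hooked rod from the rubber mat, reach its hook in under the ledge of the bench riser, catch the pull eye of the parts tray and gently draw the tray out to its stop, never pressing the rod on the riser, tray or eye with more than 12 N, and without touching the riser or the tray with the robot itself. Then unhook the rod and lay the whole rod flat on the rubber mat again, setting it down rather than dropping it; leave the tray out and do not disturb the other things on the bench.

Things in the scene. Friction and masses are not known exactly. Their poses are not given: they have to be found in the camera images.
- riser: Grey steel bench riser, fixed: open-fronted low shelf 260 deep (x) x 280 wide (y) x 150 high. Origin on the table under the middle of its front edge; x points inwards (away from the robot), y to the left seen from the robot, z up. Side walls 10 thick, inside faces at y = +-130; open at the front (x = 0).
- ledge (a point): Middle of the lower front edge of the riser's top, the ledge: 135 above the table, 15 thick, same axes as the riser. The rod and the riser, tray or eye must not press on each other with more than 12 N.
- tray (a joint): How far the dark steel parts tray is drawn out towards the robot (along the riser's -x), m: 0 is fully in, 0.12 is against its rigid stop. It starts 0 to 10 mm out. Slides with about 4 N of friction and stays where it is left.
- tray_front (a point): Middle of the outer face of the tray's front plate, 65 above the table: at riser x = 65 minus the tray's travel, y = 0; riser's axes. The plate is 230 wide, from 30 to 105 above the table. On it, clamped in a cross slot anywhere from 32 right to 32 left of the middle, is a flange (30 wide, 4 thick) bearing the pull eye. WHERE ALONG y THE EYE SITS IS NOT MEASURED: feel for it.
- eye_line (a point): Height and depth of the eye's front bar, but at y = 0 whatever the eye's place: 45 before the tray front. The eye is a loop of 6 mm bar standing in a vertical plane along the riser's x (one looks through it along y); opening 38 in x (from 3 to 41 behind this point), 34 high (+-17). Rubber bushes let it give sideways 1 mm per 2 N up to 5 mm, then it is rigid. Hidden under the ledge.
- rod_grip (a point): Centre of the wooden grip of the hooked rod: a block 110 long (x) x 18 wide (y) x 30 high (z), its centre 15 above its underside. Rod lies flat, x along the rod towards the hook, y to its left, z up. Rod mass about 0.14 kg, balanced within 30 mm ahead of this point.
- rod_hook (a point): Corner of the hook: end of the steel shank (8 mm round) 150 ahead of the grip's centre, same height and axes. From here the hook bar (8 mm round) runs 26 to the left (+y, centre line), then a lip runs 12 back (-x) towards the grip: outer reach 30 left of the shank's centre line; 18 clear between shank and lip. All in one flat plane, so it enters the eye sideways, moving to the left.
- mat: Black rubber mat on the table, 300 (x) x 180 (y) x 3 thick, origin in the middle of its underside. Left or right of the robot's middle.
- bin: Grey open bin of fasteners, 220 x 130 x 40 high, fixed, on the other side from the mat.
- wrench: Steel wrench lying on the table in front of the riser; leave it.
- screwdriver: Screwdriver lying on the table in front of the riser; leave it.
- oil_filter: White oil filter, 76 across x 80 high, standing on the riser (left part); leave it. Origin: middle of its underside.
- air_filter: Brown ring-shaped air filter, 90 across x 50 high, on the riser (right part); leave it. Origin: middle of its underside.
- jar: Glass jar with steel lid, 64 across x 85 high, left rear; leave it. Origin: middle of its underside.
- spray: Spray can, 64 across x 190 high, right rear; leave it. Origin: middle of its underside.
- mug: White mug, 80 across x 90 high, right; leave it. Origin: middle of its underside.

How it is judged:
On the way:
1. the tray is drawn out to within 12 mm of its stop (value of joint tray above 0.108 m), for 0.2 s.
At the end, for the whole second after the job is handed in: The tray is within 12 mm of its stop (drawn out more than 108 mm); the rod lies flat and at rest on the mat (grip centre and hook corner both over the mat, to 5 mm for the hook; the grip's centre less than 25 mm above the table), released (value of joint tray above 0.108 m and x of rod_grip in the frame of mat between -0.15 and 0.15 m and y of rod_grip in the frame of mat between -0.09 and 0.09 m and x of rod_hook in the frame of mat between -0.155 and 0.155 m and y of rod_hook in the frame of mat between -0.095 and 0.095 m and z of rod_grip in the frame of mat below 0.025 m and angle between rod_grip's own z axis and vertical below 0.15 rad and linear speed of rod below 0.02 m/s); the robot touches nothing.
It fails at once if the rod and the riser, its tray or the eye press on each other with more than 12 N (contact force between rod and riser above 12 N).
It fails at once if the robot itself presses on the riser, the tray or the eye (over 2 N) (contact force between any of the fingers, the arm and riser above 2 N).
It fails at once if the rod is dropped or thrown (faster than 0.6 m/s out of the fingers) (contact force between the fingers and rod below 0.1 N and linear speed of rod above 0.6 m/s).
It fails at once if another thing on the bench is moved more than 30 mm (distance of any of wrench, screwdriver, oil_filter, air_filter, jar, spray, mug from where it was at the start of the episode above 0.03 m).
It also fails if it takes over 69 s, if anything falls off the work surface, if the arm or the gripper's body presses on something with over 40 N, if the wrist force passes 120 N, or if a joint passes its speed limit or range.

## Working session

There is one attempt and no reset: what is moved stays moved. The work goes in short steps, Python scripts to look and compute and a tool call to move; the robot and the scene stay as the last step left them, time stands still between calls to the robot, and variables do not carry over. Pictures are saved under pics/ and viewed, and the job is handed in when it is done.

Besides the shell and the picture viewer there is one more tool, called after ">>>" as name(argument=value, ...) on one line, values as JSON. carry_out: Moves the arm, as the interface text tells. Its arguments: {"type":"object","properties":{"linear":{"type":"array"},"roll":{"type":"array"},"gripper":{"type":"number"},"grip_force":{"type":"number"}},"required":["linear","roll"]}

```bash
mkdir -p pics; cat > h.py <<'E'
import numpy as np, cv2
from plant import status, snapshot, finish_job, cut_out, tip_of
def w(p,px,z=None,d=None):
    T=np.array(p["world_from_camera"]);u,v=px
    r=np.array([(u-p["cx"])/p["fx"],(v-p["cy"])/p["fy"],1.0])
    if z is not None:
        R=T[:3,:3]@r; s=(z-T[2,3])/R[2]; return T[:3,3]+s*R
    if d is None: d=p["range_z"][int(round(v)),int(round(u))]
    return T[:3,:3]@(r*d)+T[:3,3]
def cloud(p):
    T=np.array(p["world_from_camera"]);v,u=np.mgrid[:480,:640];d=p["range_z"]
    P=np.stack([(u-p["cx"])/p["fx"]*d,(v-p["cy"])/p["fy"]*d,d],-1)
    return P@T[:3,:3].T+T[:3,3]
def save(p,n): cv2.imwrite("pics/"+n,cv2.cvtColor(p["img"],cv2.COLOR_RGB2BGR))
E
python3 - <<'E'
from h import *
np.set_printoptions(precision=4,suppress=True)
print(status.get_state())
for n in ["scene","top"]:
    p=snapshot(n); save(p,n+"0.png"); print(n,p["world_from_camera"],p["fx"])
    for q in ["riser","ledge","tray_front","rod_grip","rod_hook","mat","eye_line","wrench","screwdriver","bin","mug","spray"]:
        t=tip_of(p,q)
        for k in t[:1]:
            print(q,k["confidence"],k["pixel"],w(p,k["pixel"]))
E
```

```text
{'clock': 0.0, 'q': array([ 1.2058,  0.69  , -0.1945,  1.5663,  0.1573,  0.9025, -0.2151]), 'qd': array([-0.0001,  0.0006,  0.0004, -0.0027,  0.0002,  0.001 ,  0.0009]), 'joint_torque': array([ -0.001 , -52.7563,  -1.2671, -15.3428,  -0.0526,   0.0067,
         0.0002]), 'tool_pos': array([ 0.2424, -0.5754,  0.2569]), 'eef_rot': array([ 0.9802,  0.1981, -0.0003, -0.0009]), 'contact_force': array([-0.3262, -0.541 ,  0.2982]), 'moment': array([-0.0172,  0.0184, -0.0242]), 'opening': 0.9993272740520205}
scene [[-0.8169  0.4191 -0.3964  1.0759]
 [ 0.5768  0.5891 -0.5659  0.699 ]
 [-0.0037 -0.6909 -0.7229  1.0026]
 [ 0.      0.      0.      1.    ]] 566.5608586765358
ledge 0.64 [284.0, 227.0] [0.6989 0.0132 0.2276]
rod_grip 0.81 [466.4, 312.4] [0.4275 0.281  0.0342]
rod_hook 0.71 [412.7, 341.5] [0.5603 0.2643 0.0202]
mat 0.83 [448.9, 323.7] [0.4703 0.2757 0.0223]
eye_line 0.47 [209.5, 208.6] [ 0.7644 -0.1991  0.1502]
wrench 0.8 [375.7, 272.5] [0.4977 0.0658 0.0056]
screwdriver 0.79 [343.7, 232.8] [ 0.4796 -0.0834  0.002 ]
bin 0.59 [310.4, 181.5] [ 0.4466 -0.279   0.0162]
mug 0.68 [214.9, 168.2] [ 0.6851 -0.3297  0.1404]
spray 0.62 [210.1, 208.1] [ 0.763  -0.1986  0.1513]
top [[-0.0268 -0.9992  0.0284  0.5323]
 [-0.9996  0.0267 -0.0032 -0.0251]
 [ 0.0024 -0.0284 -0.9996  1.4327]
 [ 0.      0.      0.      1.    ]] 485.9608166959141
riser 0.58 [329.5, 213.0] [ 0.645  -0.066  -0.0023]
ledge 0.79 [333.1, 210.0] [ 0.6531 -0.0767  0.0032]
rod_grip 0.93 [210.2, 297.9] [0.4075 0.2835 0.0349]
rod_hook 0.92 [214.0, 244.2] [0.5618 0.2766 0.0011]
mat 0.82 [217.7, 281.3] [0.4526 0.2675 0.0035]
wrench 0.7 [283.9, 262.7] [0.502  0.0716 0.0109]
screwdriver 0.89 [341.3, 269.8] [ 0.4774 -0.0948  0.0264]
bin 0.88 [414.7, 288.2] [ 0.4195 -0.3031  0.0369]
mug 0.96 [472.9, 221.0] [ 0.6095 -0.4869  0.0059]
spray 0.92 [422.6, 190.1] [ 0.6927 -0.32    0.1047]
```

View pics/scene0.png

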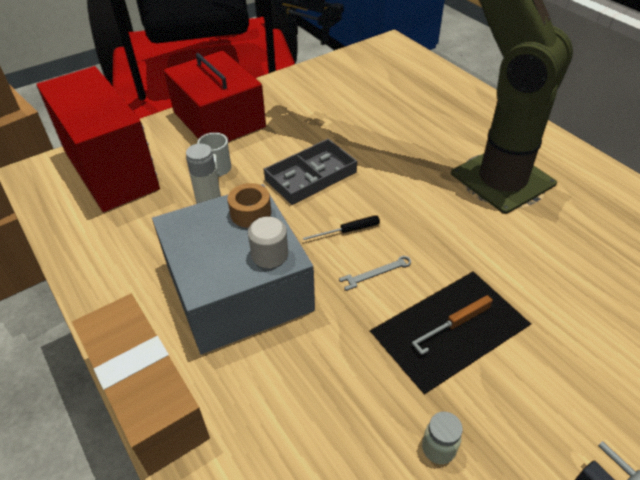

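View pics/top0.png

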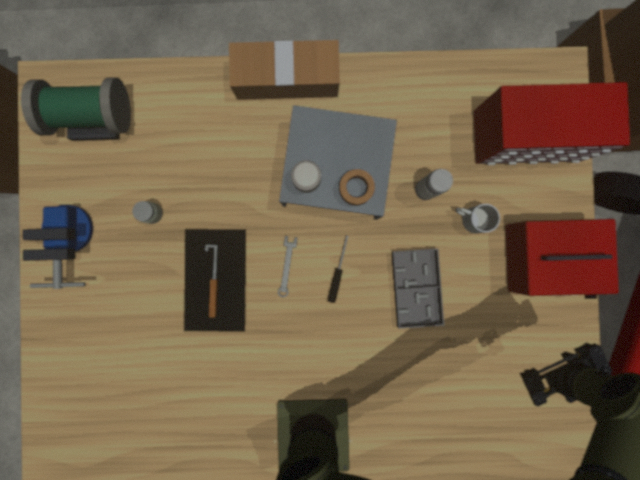

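The scene view shows the riser (rows 195–350, cols 155–312) and the mat with the rod, its grip near (470,311) and hook near (418,347). In the top view the riser's front edge runs from (281,205) to (380,217), the grip is at (212,297) and the hook at (213,247) pointing left. Next I'll fit the poses of the riser, rod and mat.

```bash
python3 - <<'E'
from h import *
np.set_printoptions(precision=4,suppress=True)
for n in ["top","scene"]:
    p=snapshot(n); C=cloud(p)
    for q in ["riser","mat","rod_grip"]:
        r=cut_out(p,q)
        if not r: print(q,"none"); continue
        m=r[0]["region"]&(p["range_z"]>0); P=C[m]
        print(n,q,r[0]["confidence"],m.sum(),"zmed",np.median(P[:,2]),P.min(0),P.max(0))
        if q=="riser":
            k=abs(P[:,2]-0.15)<0.008
            print("top z",np.median(P[k,2]),k.sum())
            # rays to z=.15 for exactness
        if q=="mat": k=abs(P[:,2]-0.003)<0.01
        if q=="rod_grip":
            hsv=cv2.cvtColor(p["img"],cv2.COLOR_RGB2HSV)[m]
            k=(hsv[:,1]>120)&(hsv[:,0]<20)
            print("grip z",np.median(P[k,2]))
        Z={"riser":.15,"mat":.003,"rod_grip":.033}[q]
        vv,uu=np.nonzero(m); Q=np.array([w(p,(a,b),z=Z)[:2] for a,b in zip(uu[k],vv[k])],np.float32)
        rc=cv2.minAreaRect(Q); print(q,"rect",np.array(rc[0]),np.array(rc[1]),rc[2]); print(cv2.boxPoints(rc), "mean",Q.mean(0))
        if q=="rod_grip":
            kk=~k; Q2=np.array([w(p,(a,b),z=.018+.004)[:2] for a,b in zip(uu[kk],vv[kk])]); print("shank pts",Q2[np.argsort(Q2[:,0])][::max(1,len(Q2)//25)])
            c=Q.mean(0);_,_,V=np.linalg.svd(Q-c);print("grip dir",V[0])
E
```

```text
top riser 0.97 8697 zmed 0.1511951638816884 [ 0.6223 -0.2428  0.0015] [0.9229 0.0725 0.1602]
top z 0.15120488212502237 8606
riser rect [ 0.7729 -0.0865] [0.2798 0.2598] 80.32763671875
[[ 0.6213 -0.2026]
 [ 0.8775 -0.2462]
 [ 0.9245  0.0296]
 [ 0.6684  0.0733]] mean [ 0.7822 -0.09  ]
top mat 0.8 5749 zmed 0.004349375470579675 [ 0.3083  0.1835 -0.0073] [0.6088 0.3742 0.039 ]
mat rect [0.4586 0.2778] [0.1801 0.2962] 88.31546783447266
[[0.3079 0.1921]
 [0.604  0.1834]
 [0.6093 0.3634]
 [0.3132 0.3721]] mean [0.4604 0.2778]
top rod_grip 0.77 408 zmed 0.03022349263462565 [0.3554 0.2657 0.0044] [0.5625 0.2993 0.0432]
grip z 0.03295030517843234
rod_grip rect [0.4081 0.2768] [0.0225 0.1054] 84.73074340820312
[[0.3546 0.2705]
 [0.4595 0.2608]
 [0.4616 0.2832]
 [0.3567 0.2929]] mean [0.4104 0.2762]
shank pts [[0.4257 0.2663]
 [0.4607 0.2801]
 [0.4663 0.2713]
 [0.4692 0.2741]
 [0.4749 0.2711]
 [0.478  0.2768]
 [0.4837 0.2738]
 [0.4894 0.2708]
 [0.4925 0.2765]
 [0.4982 0.2735]
 [0.5039 0.2705]
 [0.5069 0.2762]
 [0.5155 0.2702]
 [0.5213 0.273 ]
 [0.5271 0.2729]
 [0.5328 0.2699]
 [0.5385 0.2669]
 [
[... 818 characters left out ...]
[0.5664 0.2969 0.0383]
grip z 0.03030894988011834
rod_grip rect [0.42   0.2817] [0.0317 0.1211] 87.73516082763672
[[0.3589 0.2683]
 [0.4799 0.2635]
 [0.4811 0.2952]
 [0.3601 0.3   ]] mean [0.418  0.2821]
shank pts [[0.4448 0.2914]
 [0.4668 0.2663]
 [0.4705 0.2762]
 [0.4756 0.2726]
 [0.4808 0.2751]
 [0.4877 0.2733]
 [0.4945 0.2685]
 [0.4997 0.2741]
 [0.5048 0.2766]
 [0.5115 0.2718]
 [0.5183 0.2731]
 [0.525  0.2743]
 [0.5301 0.2647]
 [0.5367 0.269 ]
 [0.5417 0.2655]
 [0.5467 0.2649]
 [0.5501 0.2625]
 [0.5531 0.2752]
 [0.5549 0.268 ]
 [0.5565 0.2699]
 [0.5581 0.2717]
 [0.5597 0.2765]
 [0.5612 0.2783]
 [0.5628 0.2801]
 [0.5644 0.2819]
 [0.5661 0.2807]
 [0.5678 0.2766]]
grip dir [ 0.9999 -0.0166]
```

```bash
python3 - <<'E'
import cv2
a=cv2.imread('pics/top0.png')
cv2.imwrite('pics/topz.png',cv2.resize(a[90:340,170:410],None,fx=3,fy=2.4 and 3,interpolation=cv2.INTER_CUBIC)[:600])
cv2.imwrite('pics/rodz.png',cv2.resize(a[225:335,180:250],None,fx=5,fy=5,interpolation=cv2.INTER_CUBIC))
E
```

```text
(no output)
```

View pics/topz.png

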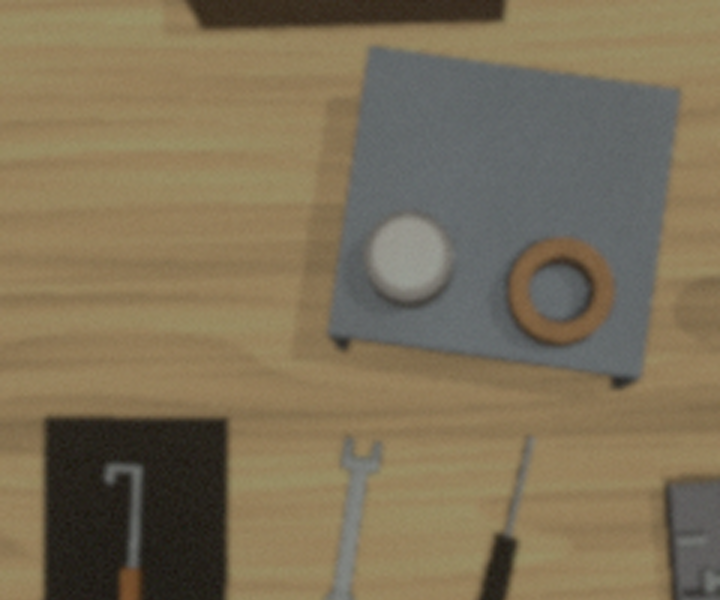

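View pics/rodz.png

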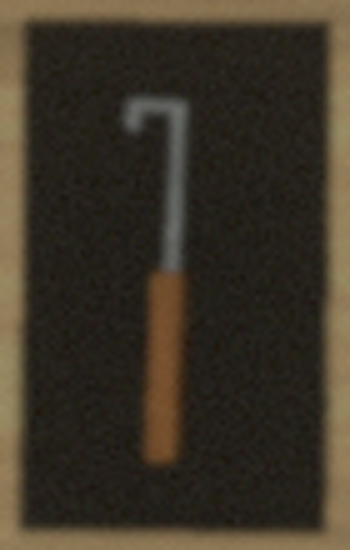

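```bash
python3 - <<'E'
from h import *
np.set_printoptions(precision=4,suppress=True)
p=snapshot("top")
f=lambda x,y:(180+(x+.5)/5-.5,225+(y+.5)/5-.5)
b=w(p,f(160,465),z=.033);a=w(p,f(167,270),z=.033);h=w(p,f(180,104),z=.02)
print("grip back",b,"front",a,"corner",h,"mid",(a+b)/2,"yaw hook",np.arctan2(*(h-b)[[1,0]]),np.arctan2(*(a-b)[[1,0]]),np.linalg.norm((h-(a+b)/2)[:2]))
E
```

```text
grip back [0.3509 0.2811 0.033 ] front [0.4624 0.2748 0.033 ] corner [0.5578 0.268  0.02  ] mid [0.4066 0.2779 0.033 ] yaw hook -0.06311955836319355 -0.05663618827936125 0.15143639515354232
```

>>> carry_out(linear=[[0.03,0.02,0],[0.06,0.05,0],[0.09,0.08,0],[0.12,0.11,0],[0.15,0.14,0],[0.18,0.17,0],[0.2,0.205,0],[0.21,0.245,0]], roll=[-0.05,-0.1,-0.15,-0.2,-0.25,-0.3,-0.35,-0.4], gripper=0.6)

```text
clock: 2.42
tool_pos: [0.4557, -0.3313, 0.2578]
eef_rot: [1.0, -0.001, 0.002, 0.001]
contact_force: [1.8, -0.1, 0.8]
opening: 0.598
```

>>> carry_out(linear=[[0,0.04,0],[0,0.08,0],[0,0.12,0],[0,0.16,0],[0,0.2,0],[0,0.24,0],[0,0.28,0],[0,0.32,0]], roll=[-0.01,-0.02,-0.03,-0.04,-0.05,-0.06,-0.06,-0.06])

```text
clock: 3.08
tool_pos: [0.4556, -0.0094, 0.2581]
eef_rot: [1.0, -0.031, 0.002, 0.001]
contact_force: [1.4, -0.6, 0.2]
opening: 0.599
```

>>> carry_out(linear=[[-0.005,0.04,0],[-0.01,0.08,0],[-0.015,0.12,0],[-0.02,0.16,0],[-0.025,0.2,-0.02],[-0.03,0.24,-0.05],[-0.035,0.275,-0.08],[-0.039,0.295,-0.11]], roll=[0,0,0,0,0,0,0,0])

```text
clock: 3.75
tool_pos: [0.4182, 0.2828, 0.1563]
eef_rot: [1.0, -0.03, 0.004, -0.001]
contact_force: [1.4, -0.2, -0.5]
opening: 0.602
```

>>> carry_out(linear=[[-0.001,-0.006,-0.03],[-0.001,-0.006,-0.06],[-0.001,-0.006,-0.085],[-0.001,-0.006,-0.105],[-0.001,-0.006,-0.118],[-0.001,-0.006,-0.126],[-0.001,-0.006,-0.129],[-0.001,-0.006,-0.129]], roll=[0,0,0,0,0,0,0,0])

```text
clock: 4.42
tool_pos: [0.4172, 0.2769, 0.0271]
eef_rot: [1.0, -0.03, 0.004, -0.001]
contact_force: [0.5, 0.2, 0.7]
opening: 0.598
```

```bash
python3 - <<'E'
from h import *
print(status.get_state()["tool_pos"])
p=snapshot("scene"); cv2.imwrite("pics/g1.png",cv2.cvtColor(cv2.resize(p["img"][230:400,330:560],None,fx=3,fy=3),cv2.COLOR_RGB2BGR))
E
```

```text
[0.41719207 0.27694228 0.0270868 ]
```

View pics/g1.png

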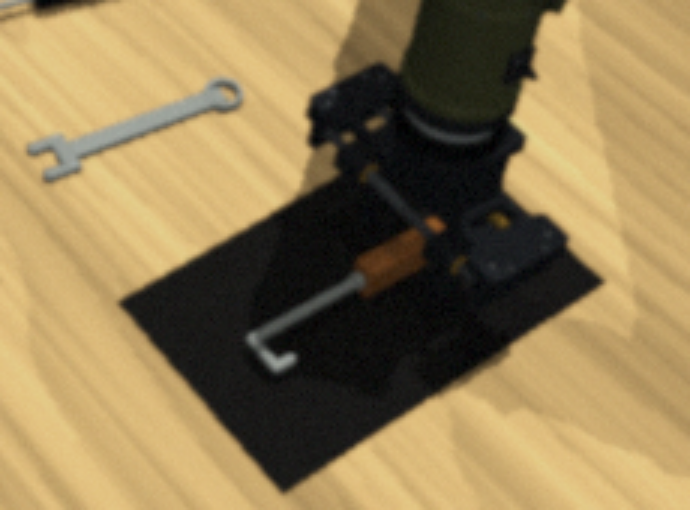

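The fingers straddle the grip (grip at crop (400,255), hook at (270,350)), so I'll close.

>>> carry_out(linear=[[0,0,0],[0,0,0],[0,0,0],[0,0,0],[0,0,0],[0,0,0],[0,0,0],[0,0,0]], roll=[0,0,0,0,0,0,0,0], gripper=0, grip_force=40)

```text
clock: 5.13
tool_pos: [0.4176, 0.2771, 0.0279]
eef_rot: [1.0, -0.03, 0.004, -0.002]
contact_force: [-0.6, 0.2, 4.0]
opening: 0.202
```

>>> carry_out(linear=[[0,0,0.01],[0,0,0.03],[0,0,0.05],[0,0,0.07],[0,0,0.085],[0,0,0.095],[0,0,0.1],[0,0,0.1]], roll=[0,0,0,0,0,0,0,0])

```text
clock: 5.8
tool_pos: [0.4179, 0.2773, 0.1288]
eef_rot: [1.0, -0.03, 0.005, -0.002]
contact_force: [0.5, 0.3, -1.2]
opening: 0.205
```

>>> carry_out(linear=[[0,-0.035,0],[0,-0.075,0],[0.005,-0.115,0],[0.01,-0.155,0],[0.015,-0.195,0],[0.02,-0.235,0],[0.025,-0.275,0],[0.027,-0.31,0]], roll=[-0.01,-0.025,-0.04,-0.055,-0.07,-0.085,-0.1,-0.109])

```text
clock: 6.47
tool_pos: [0.4447, -0.0355, 0.128]
eef_rot: [0.996, -0.086, 0.004, -0.002]
contact_force: [0.4, -0.3, -1.0]
opening: 0.201
```

>>> carry_out(linear=[[0,-0.03,0],[0,-0.055,0],[0,-0.075,0],[0,-0.079,-0.01],[0,-0.079,-0.02],[0,-0.079,-0.02],[0,-0.079,-0.02],[0,-0.079,-0.02]], roll=[0,0,0,0,0,0,0,0])

```text
clock: 7.13
tool_pos: [0.4445, -0.1133, 0.1076]
eef_rot: [0.996, -0.085, 0.004, -0.002]
contact_force: [0.0, 1.0, -1.1]
opening: 0.201
```

```bash
python3 - <<'E'
from h import *
np.set_printoptions(precision=4,suppress=True)
s=status.get_state();print(s)
for n in["top","scene"]:
    p=snapshot(n); save(p,n+"1.png")
    for q in ["rod_hook"]:
        for k in tip_of(p,q)[:2]: print(n,q,k, w(p,k["pixel"],z=s["tool_pos"][2]-.009))
    x=(270,170,160,120) if n=="top" else (230,170,200,150)
    cv2.imwrite("pics/%s1z.png"%n,cv2.cvtColor(cv2.resize(p["img"][x[1]:x[1]+x[3],x[0]:x[0]+x[2]],None,fx=4 if n=="scene" else 5,fy=4 if n=="scene" else 5,interpolation=cv2.INTER_CUBIC),cv2.COLOR_RGB2BGR))
E
```

```text
{'clock': 7.1333, 'q': array([ 0.1866,  0.7634, -0.0561,  2.1878,  0.1864,  0.187 , -1.7773]), 'qd': array([ 0.0003, -0.0127,  0.0025, -0.0051,  0.0022,  0.0013,  0.001 ]), 'joint_torque': array([  0.2406, -44.6231,   0.7882,  -3.8957,   0.0016,  -0.1163,
        -0.003 ]), 'tool_pos': array([ 0.4445, -0.1133,  0.1076]), 'eef_rot': array([ 0.9964, -0.0847,  0.0038, -0.0019]), 'contact_force': array([ 0.0031,  1.0051, -1.0687]), 'moment': array([ 0.0502, -0.0201,  0.0394]), 'opening': 0.20105922207384064}
top rod_hook {'pixel': [355.8, 231.6], 'confidence': 0.61} [ 0.5839 -0.134   0.0986]
top rod_hook {'pixel': [306.2, 181.5], 'confidence': 0.47} [ 0.7257 -0.0014  0.0986]
scene rod_hook {'pixel': [294.0, 208.4], 'confidence': 0.72} [ 0.5844 -0.1395  0.0986]
```

View pics/top1z.png

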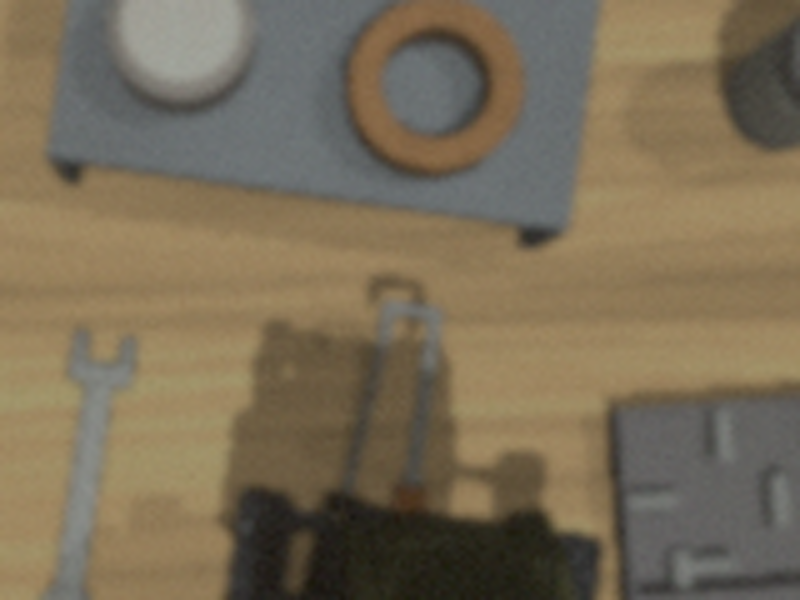

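View pics/scene1.png

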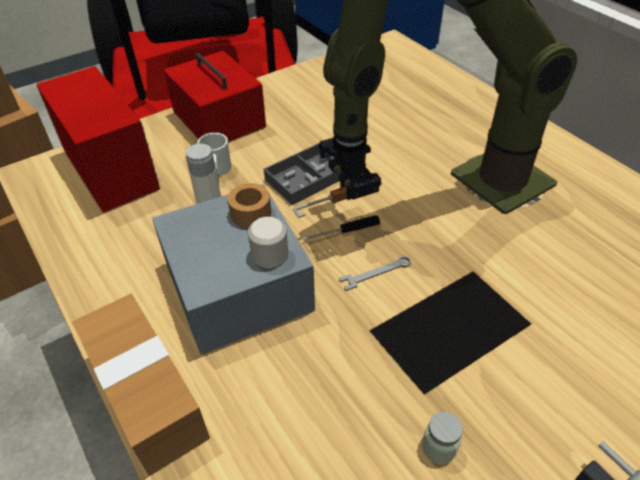

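>>> carry_out(linear=[[0,0,-0.015],[0,0,-0.028],[0,0,-0.0336],[0.01,-0.0017,-0.0336],[0.025,-0.0043,-0.0336],[0.04,-0.0068,-0.0336],[0.05,-0.0085,-0.0336],[0.05,-0.0085,-0.0336]], roll=[0,0,0,0,0,0,0,0])

```text
clock: 8.0
tool_pos: [0.4979, -0.1227, 0.0751]
eef_rot: [0.996, -0.085, 0.007, -0.002]
contact_force: [0.7, 0.4, -1.5]
opening: 0.203
```

```bash
cat > st.py <<'E'
from h import *
np.set_printoptions(precision=4,suppress=True)
s=status.get_state()
O=np.array([.646,-.065]);a=-.169;ex=np.array([np.cos(a),np.sin(a)]);ey=np.array([-ex[1],ex[0]])
q=s["eef_rot"];y=2*np.arctan2(q[1],q[0]);
R=np.array([ex,ey]);c=s["tool_pos"][:2]+.141*np.array([np.cos(y),np.sin(y)])
F=s["contact_force"];M=s["moment"]
print("t",s["clock"],"tcp",s["tool_pos"],"yaw",round(y,4),"corner riser",R@(c-O),"F riser",R@F[:2],F[2],"M",R@M[:2],M[2])
E
python3 st.py
```

```text
t 8.0 tcp [ 0.4979 -0.1227  0.0751] yaw -0.1705 corner riser [ 0.0048 -0.082 ] F riser [0.6428 0.4684] -1.525020226890247 M [0.0535 0.0481] -0.002767369250988064
```

>>> carry_out(linear=[[0.007,-0.0008,0],[0.014,-0.0016,0],[0.021,-0.0024,0],[0.028,-0.0035,0],[0.034,-0.0042,0],[0.0375,-0.0044,0],[0.0375,-0.0044,0]], roll=[0,0,0,0,0,0,0])

```text
clock: 8.58
tool_pos: [0.5364, -0.1271, 0.0751]
eef_rot: [0.996, -0.085, 0.008, -0.002]
contact_force: [0.2, -0.5, -2.0]
opening: 0.198
```

```bash
python3 st.py
```

```text
t 8.5833 tcp [ 0.5364 -0.1271  0.0751] yaw -0.1705 corner riser [ 0.0434 -0.0798] F riser [ 0.2594 -0.4585] -2.021610840000347 M [0.0246 0.0688] -0.015744414167719933
```

>>> carry_out(linear=[[0.0007,0.004,0],[0.0014,0.008,0],[0.002,0.012,0],[0.002,0.012,0]], roll=[0,0,0,0])

```text
clock: 8.92
tool_pos: [0.5384, -0.1133, 0.0751]
eef_rot: [0.996, -0.084, 0.007, -0.002]
contact_force: [0.4, 0.8, -0.8]
opening: 0.201
```

```bash
python3 st.py
```

```text
t 8.9167 tcp [ 0.5384 -0.1133  0.0751] yaw -0.1683 corner riser [ 0.0431 -0.0656] F riser [0.2182 0.8543] -0.7810686333059337 M [0.078  0.0435] 0.03776981541804268
```

>>> carry_out(linear=[[0.0003,0.002,0],[0.0007,0.004,0],[0.0007,0.004,0]], roll=[0,0,0])

```text
clock: 9.17
tool_pos: [0.5392, -0.1085, 0.0751]
eef_rot: [0.996, -0.084, 0.007, -0.003]
contact_force: [0.5, -0.6, -2.0]
opening: 0.197
```

```bash
python3 st.py
```

```text
t 9.1667 tcp [ 0.5392 -0.1085  0.0751] yaw -0.1674 corner riser [ 0.043  -0.0606] F riser [ 0.5751 -0.5539] -2.000593948015339 M [0.0554 0.0817] 0.0035697355718310383
```

>>> carry_out(linear=[[0.0003,0.002,0],[0.0007,0.004,0],[0.0007,0.004,0]], roll=[0,0,0])

```text
clock: 9.42
tool_pos: [0.54, -0.1039, 0.0751]
eef_rot: [0.996, -0.083, 0.007, -0.003]
contact_force: [-0.2, 0.1, -0.3]
opening: 0.204
```

```bash
python3 st.py
```

```text
t 9.4167 tcp [ 0.54   -0.1039  0.0751] yaw -0.1669 corner riser [ 0.0431 -0.0558] F riser [-0.1672  0.0344] -0.2641608521430343 M [0.0197 0.0662] -0.0004888169822065919
```

>>> carry_out(linear=[[0.0003,0.002,0],[0.0007,0.004,0],[0.0007,0.004,0]], roll=[-0.001,-0.002,-0.002])

```text
clock: 9.67
tool_pos: [0.5409, -0.0991, 0.0751]
eef_rot: [0.996, -0.084, 0.008, -0.003]
contact_force: [1.1, 0.2, -1.3]
opening: 0.2
```

```bash
python3 st.py
```

```text
t 9.6667 tcp [ 0.5409 -0.0991  0.0751] yaw -0.1682 corner riser [ 0.0432 -0.0512] F riser [1.0065 0.3908] -1.3112153150629615 M [0.0086 0.0602] -0.041508779311804946
```

>>> carry_out(linear=[[0.0003,0.002,0],[0.0007,0.004,0],[0.0007,0.004,0]], roll=[-0.001,-0.001,-0.001])

```text
clock: 9.92
tool_pos: [0.5418, -0.0944, 0.0751]
eef_rot: [0.996, -0.084, 0.008, -0.003]
contact_force: [-0.1, -0.4, -1.6]
opening: 0.203
```

```bash
python3 st.py
```

```text
t 9.9167 tcp [ 0.5418 -0.0944  0.0751] yaw -0.1684 corner riser [ 0.0432 -0.0464] F riser [-0.0262 -0.4055] -1.6039693154675356 M [0.0389 0.0579] 0.007389006340783872
```

>>> carry_out(linear=[[0.0003,0.002,0],[0.0007,0.004,0],[0.0007,0.004,0]], roll=[-0.001,-0.001,-0.001])

```text
clock: 10.17
tool_pos: [0.5427, -0.0897, 0.0751]
eef_rot: [0.996, -0.084, 0.008, -0.004]
contact_force: [0.2, -0.4, -0.7]
opening: 0.2
```

```bash
python3 st.py
```

```text
t 10.1667 tcp [ 0.5427 -0.0897  0.0751] yaw -0.1687 corner riser [ 0.0433 -0.0417] F riser [ 0.2296 -0.3853] -0.6859511692964491 M [0.0669 0.0497] -0.019202627822031106
```

>>> carry_out(linear=[[0.0003,0.002,0],[0.0007,0.004,0],[0.0007,0.004,0]], roll=[-0.001,-0.001,-0.001])

```text
clock: 10.42
tool_pos: [0.5436, -0.0849, 0.0752]
eef_rot: [0.996, -0.084, 0.008, -0.004]
contact_force: [-0.1, 0.2, -1.0]
opening: 0.199
```

```bash
python3 st.py
```

```text
t 10.4167 tcp [ 0.5436 -0.0849  0.0752] yaw -0.1688 corner riser [ 0.0434 -0.0368] F riser [-0.0942  0.2268] -1.0322932047815234 M [0.0814 0.0925] -0.01900032866341429
```

>>> carry_out(linear=[[0.0003,0.002,0],[0.0007,0.004,0],[0.0007,0.004,0]], roll=[-0.001,-0.001,-0.001])

```text
clock: 10.67
tool_pos: [0.5444, -0.0802, 0.0751]
eef_rot: [0.996, -0.084, 0.008, -0.004]
contact_force: [-0.3, 0.3, -1.3]
opening: 0.202
```

```bash
python3 st.py
```

```text
t 10.6667 tcp [ 0.5444 -0.0802  0.0751] yaw -0.1691 corner riser [ 0.0434 -0.0321] F riser [-0.3821  0.2551] -1.2959453885166488 M [0.0766 0.0575] -0.008327422069732832
```

>>> carry_out(linear=[[0.0003,0.002,0],[0.0007,0.004,0],[0.0007,0.004,0]], roll=[-0.001,-0.001,-0.001])

```text
clock: 10.92
tool_pos: [0.5451, -0.0758, 0.0751]
eef_rot: [0.996, -0.085, 0.008, -0.004]
contact_force: [0.5, -1.3, -1.2]
opening: 0.198
```

```bash
python3 st.py
```

```text
t 10.9167 tcp [ 0.5451 -0.0758  0.0751] yaw -0.17 corner riser [ 0.0434 -0.0277] F riser [ 0.715  -1.1788] -1.2453851183211568 M [-0.1282  0.0673] -0.13397692144382733
```

>>> carry_out(linear=[[0.0002,0.001,0],[0.0002,0.001,0]], roll=[0,0])

```text
clock: 11.08
tool_pos: [0.5453, -0.0751, 0.0751]
eef_rot: [0.996, -0.085, 0.008, -0.004]
contact_force: [-0.7, -1.3, -1.4]
opening: 0.2
```

```bash
python3 st.py
```

```text
t 11.0833 tcp [ 0.5453 -0.0751  0.0751] yaw -0.1708 corner riser [ 0.0434 -0.0272] F riser [-0.5177 -1.3677] -1.4098692204085306 M [-0.3015  0.0609] -0.12194425916266019
```

>>> carry_out(linear=[[-0.0006,-0.0035,0],[-0.0012,-0.0069,0],[-0.0012,-0.0069,0],[-0.0012,-0.0069,0]], roll=[0.001,0.001,0.001,0.001])

```text
clock: 11.42
tool_pos: [0.544, -0.0824, 0.0752]
eef_rot: [0.996, -0.085, 0.008, -0.004]
contact_force: [-0.5, 1.3, -1.4]
opening: 0.197
```

```bash
python3 st.py
```

```text
t 11.4167 tcp [ 0.544  -0.0824  0.0752] yaw -0.1702 corner riser [ 0.0434 -0.0345] F riser [-0.7464  1.2264] -1.421341820878808 M [0.0099 0.0634] 0.002916803007723672
```

>>> carry_out(linear=[[-0.004,0.0007,0],[-0.008,0.0014,0],[-0.0118,0.002,0],[-0.0118,0.002,0]], roll=[0,0,0,0])

```text
clock: 11.75
tool_pos: [0.5307, -0.08, 0.075]
eef_rot: [0.996, -0.085, 0.007, -0.004]
contact_force: [-1.0, 0.1, -2.0]
opening: 0.201
```

```bash
python3 st.py
```

```text
t 11.75 tcp [ 0.5307 -0.08    0.075 ] yaw -0.1698 corner riser [ 0.0298 -0.0343] F riser [-1.0165 -0.0705] -2.0394857500992156 M [0.0224 0.0961] 0.06500646335749376
```

>>> carry_out(linear=[[-0.0015,0.0003,0],[-0.003,0.0005,0],[-0.003,0.0005,0]], roll=[0,0,0])

```text
clock: 12.0
tool_pos: [0.5273, -0.0794, 0.075]
eef_rot: [0.996, -0.085, 0.006, -0.004]
contact_force: [-0.2, -0.6, -2.0]
opening: 0.204
```

```bash
python3 st.py
```

```text
t 12.0 tcp [ 0.5273 -0.0794  0.075 ] yaw -0.1696 corner riser [ 0.0264 -0.0343] F riser [-0.0488 -0.666 ] -2.00079873532478 M [0.034  0.0878] 0.001833136000424615
```

>>> carry_out(linear=[[-0.0015,0.0003,0],[-0.003,0.0005,0],[-0.003,0.0005,0]], roll=[0,0,0])

```text
clock: 12.25
tool_pos: [0.5253, -0.0789, 0.0752]
eef_rot: [0.996, -0.085, 0.008, -0.004]
contact_force: [1.8, -0.7, -2.4]
opening: 0.199
```

```bash
python3 st.py
```

```text
t 12.25 tcp [ 0.5253 -0.0789  0.0752] yaw -0.1696 corner riser [ 0.0244 -0.0341] F riser [ 1.8696 -0.382 ] -2.447248023347024 M [ 0.0341 -0.3352] -0.007934666123436867
```

>>> carry_out(linear=[[-0.0015,0.0003,0],[-0.003,0.0005,0],[-0.004,0.0007,0]], roll=[0,0,0])

```text
clock: 12.5
tool_pos: [0.5223, -0.0783, 0.0754]
eef_rot: [0.996, -0.085, 0.009, -0.004]
contact_force: [4.7, -0.6, -2.0]
opening: 0.2
```

```bash
python3 st.py
```

```text
t 12.5 tcp [ 0.5223 -0.0783  0.0754] yaw -0.1698 corner riser [ 0.0213 -0.034 ] F riser [4.7262 0.1868] -1.9731327934328118 M [ 0.0241 -0.6621] -0.02115329885288246
```

>>> carry_out(linear=[[-0.002,0.0003,0],[-0.005,0.0008,0],[-0.008,0.0013,0],[-0.011,0.0018,0],[-0.014,0.0024,0],[-0.017,0.0029,0],[-0.019,0.0032,0],[-0.02,0.0034,0]], roll=[0,0,0,0,0,0,0,0])

```text
clock: 13.17
tool_pos: [0.5017, -0.0748, 0.0754]
eef_rot: [0.996, -0.085, 0.008, -0.004]
contact_force: [3.6, -1.3, -2.5]
opening: 0.201
```

```bash
python3 st.py
```

```text
t 13.1667 tcp [ 0.5017 -0.0748  0.0754] yaw -0.1698 corner riser [ 0.0004 -0.0341] F riser [ 3.77   -0.6845] -2.471996478279045 M [ 0.0115 -0.6346] -0.07164271586121258
```

Steady drag of about 4 N, so the tray is following.

>>> carry_out(linear=[[-0.003,0.0005,0],[-0.007,0.0012,0],[-0.011,0.0018,0],[-0.016,0.0027,0],[-0.021,0.0035,0],[-0.025,0.0042,0],[-0.028,0.0047,0],[-0.03,0.005,0]], roll=[0,0,0,0,0,0,0,0])

```text
clock: 13.83
tool_pos: [0.4711, -0.0698, 0.0754]
eef_rot: [0.996, -0.085, 0.008, -0.004]
contact_force: [4.2, -1.0, -3.2]
opening: 0.202
```

```bash
python3 st.py
```

```text
t 13.8333 tcp [ 0.4711 -0.0698  0.0754] yaw -0.1697 corner riser [-0.0306 -0.0342] F riser [ 4.3505 -0.293 ] -3.191952973706776 M [ 0.0607 -0.6264] -0.10651390598746519
```

>>> carry_out(linear=[[-0.003,0.0005,0],[-0.007,0.0012,0],[-0.011,0.0018,0],[-0.016,0.0027,0],[-0.021,0.0035,0],[-0.025,0.0042,0],[-0.028,0.0047,0],[-0.03,0.005,0]], roll=[0,0,0,0,0,0,0,0])

```text
clock: 14.5
tool_pos: [0.4405, -0.0647, 0.0754]
eef_rot: [0.996, -0.085, 0.008, -0.004]
contact_force: [3.6, -0.5, -1.9]
opening: 0.201
```

```bash
python3 st.py
```

```text
t 14.5 tcp [ 0.4405 -0.0647  0.0754] yaw -0.1695 corner riser [-0.0616 -0.0343] F riser [3.6667 0.1006] -1.881800181988541 M [ 0.0966 -0.6704] -0.10557137762420582
```

>>> carry_out(linear=[[-0.003,0.0005,0],[-0.006,0.001,0],[-0.009,0.0015,0],[-0.012,0.002,0],[-0.015,0.0025,0],[-0.017,0.0029,0],[-0.018,0.003,0],[-0.018,0.003,0]], roll=[0,0,0,0,0,0,0,0])

```text
clock: 15.17
tool_pos: [0.4244, -0.0621, 0.0781]
eef_rot: [0.996, -0.085, 0.004, -0.004]
contact_force: [2.5, 0.6, -0.7]
opening: 0.203
```

```bash
python3 st.py
```

```text
t 15.1667 tcp [ 0.4244 -0.0621  0.0781] yaw -0.1709 corner riser [-0.0779 -0.0347] F riser [2.3926 0.9886] -0.7047284542700927 M [ 0.2698 -0.3601] 0.1303158602843598
```

```bash
python3 - <<'E'
from h import *
p=snapshot("top"); C=cloud(p)
O=np.array([.646,-.065]);a=-.169;ex=np.array([np.cos(a),np.sin(a)]);ey=np.array([-ex[1],ex[0]])
X=(C[...,:2]-O)@ex;Y=(C[...,:2]-O)@ey
for y0 in range(-120,130,20):
    m=(abs(Y-y0/1000)<.006)&(X>-.12)&(X<.0)&(C[...,2]>.08)&(C[...,2]<.125)
    print(y0,m.sum(),np.round(np.sort(X[m])[:6],4),np.round(np.median(C[...,2][m]),3) if m.any() else "")
cv2.imwrite("pics/t2.png",cv2.cvtColor(cv2.resize(p["img"][170:290,260:420],None,fx=5,fy=5,interpolation=cv2.INTER_CUBIC),cv2.COLOR_RGB2BGR))
E
```

```text
-120 3 [-0.0337 -0.0171 -0.0139] 0.083
-100 7 [-0.04   -0.0398 -0.0393 -0.0392 -0.0375 -0.0373] 0.107
-80 9 [-0.0407 -0.0406 -0.0402 -0.0396 -0.0395 -0.0391] 0.105
-60 9 [-0.0406 -0.0401 -0.0398 -0.0392 -0.0392 -0.0379] 0.106
-40 8 [-0.0403 -0.0402 -0.0399 -0.0392 -0.0377 -0.0377] 0.105
-20 53 [-0.0868 -0.0864 -0.0859 -0.0838 -0.0833 -0.081 ] 0.091
0 9 [-0.0414 -0.0409 -0.0406 -0.0402 -0.0398 -0.0393] 0.106
20 9 [-0.0411 -0.0405 -0.0401 -0.0399 -0.039  -0.0384] 0.107
40 8 [-0.041  -0.0404 -0.0402 -0.0397 -0.0381 -0.0378] 0.106
60 8 [-0.041  -0.0405 -0.0401 -0.0397 -0.038  -0.0379] 0.106
80 10 [-0.0411 -0.041  -0.041  -0.0409 -0.0404 -0.04  ] 0.107
100 11 [-0.0413 -0.0411 -0.0407 -0.0406 -0.0399 -0.0396] 0.105
120 4 [-0.0243 -0.0073 -0.0046 -0.0016] 0.083
```

View pics/t2.png

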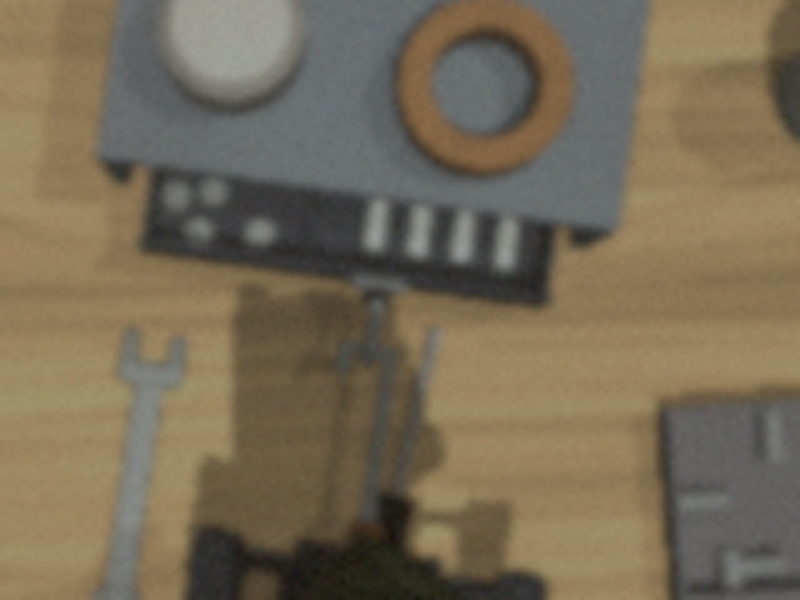

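```bash
python3 - <<'E'
from h import *
np.set_printoptions(precision=3,suppress=True)
s=status.get_state();print(s["clock"],s["q"],s["qd"],s["tool_pos"],s["eef_rot"],s["contact_force"],s["moment"])
E
```

```text
15.2167 [ 0.08   0.822 -0.059  2.286  0.95   0.044 -2.652] [-0.003  0.001 -0.001  0.001 -0.008 -0.002  0.001] [ 0.424 -0.062  0.078] [ 0.996 -0.086  0.004 -0.004] [ 2.2    2.056 -1.254] [ 0.223 -0.341  0.134]
```

```bash
cat > piv.py <<'E'
from h import *
def piv(y1,extra=.003,n=8,lx=.134,ly=.013,dz=0):
    s=status.get_state();q=s["eef_rot"];y0=2*np.arctan2(q[1],q[0]);T=s["tool_pos"][:2]
    f=lambda y:lx*np.array([np.cos(y),np.sin(y)])+ly*np.array([-np.sin(y),np.cos(y)])
    B=T+f(y0);e=np.array([.9858,-.168])*extra
    L=[];R=[]
    for i in range(1,n+1):
        y=y0+(y1-y0)*i/n; d=B+e*min(1,i/2)-f(y)-T
        L.append([round(float(d[0]),4),round(float(d[1]),4),round(dz*min(1,i/2),4)]);R.append(round(float(y-y0),3))
    print(L);print(R)
E
python3 -c "
from piv import *
piv(0.2,dz=-.0027)"
```

```text
[[0.0012, -0.0065, -0.0014], [0.0026, -0.013, -0.0027], [0.0029, -0.0193, -0.0027], [0.0034, -0.0255, -0.0027], [0.0042, -0.0317, -0.0027], [0.0054, -0.0378, -0.0027], [0.0068, -0.0439, -0.0027], [0.0085, -0.05, -0.0027]]
[0.046, 0.093, 0.139, 0.186, 0.232, 0.279, 0.325, 0.372]
```

>>> carry_out(linear=[[0.0015,-0.003,-0.0014],[0.0025,-0.0065,-0.0027],[0.0026,-0.0098,-0.0027],[0.0026,-0.013,-0.0027],[0.0026,-0.013,-0.0027]], roll=[0.02,0.046,0.07,0.093,0.093])

```text
clock: 15.63
tool_pos: [0.4264, -0.0763, 0.0753]
eef_rot: [0.999, -0.04, 0.004, -0.004]
contact_force: [-0.5, -0.1, -0.6]
opening: 0.2
```

```bash
python3 st.py; python3 -c "
from piv import *
print(np.round(status.get_state()['q'],3));piv(.2,extra=0,n=8)"
```

```text
t 15.6333 tcp [ 0.4264 -0.0763  0.0753] yaw -0.0795 corner riser [-0.0742 -0.0354] F riser [-0.5053 -0.1772] -0.5801748114293378 M [-0.0239  0.0722] 0.08458909911138084
[ 0.132  0.828 -0.09   2.272  1.009  0.069 -2.587]
[[0.0002, -0.0047, 0.0], [0.0005, -0.0094, 0], [0.001, -0.0141, 0], [0.0016, -0.0187, 0], [0.0025, -0.0234, 0], [0.0034, -0.028, 0], [0.0046, -0.0325, 0], [0.0059, -0.037, 0]]
[0.035, 0.07, 0.105, 0.14, 0.175, 0.21, 0.245, 0.279]
```

>>> carry_out(linear=[[0.0002,-0.0047,0],[0.0005,-0.0094,0],[0.001,-0.0141,0],[0.0016,-0.0187,0],[0.0025,-0.0234,0],[0.0034,-0.028,0],[0.0046,-0.0325,0],[0.0059,-0.037,0]], roll=[0.035,0.07,0.105,0.14,0.175,0.21,0.245,0.279])

```text
clock: 16.3
tool_pos: [0.4319, -0.1137, 0.0753]
eef_rot: [0.995, 0.1, 0.003, -0.004]
contact_force: [-0.3, -0.1, -1.3]
opening: 0.206
```

```bash
python3 st.py; python3 -c "
from piv import *
print(np.round(status.get_state()['q'],3));piv(.3,extra=0,n=4)
p=snapshot('top')
cv2.imwrite('pics/t3.png',cv2.cvtColor(cv2.resize(p['img'][170:290,260:420],None,fx=5,fy=5,interpolation=cv2.INTER_CUBIC),cv2.COLOR_RGB2BGR))"
```

```text
t 16.3 tcp [ 0.4319 -0.1137  0.0753] yaw 0.2008 corner riser [-0.0714 -0.033 ] F riser [-0.319  -0.1163] -1.3449218953497812 M [-0.0246  0.0467] 0.07747828175684875
[ 0.325  0.837 -0.266  2.223  1.101  0.21  -2.317]
[[0.001, -0.0032, 0.0], [0.0021, -0.0063, 0], [0.0033, -0.0095, 0], [0.0045, -0.0126, 0]]
[0.025, 0.05, 0.074, 0.099]
```

View pics/t3.png

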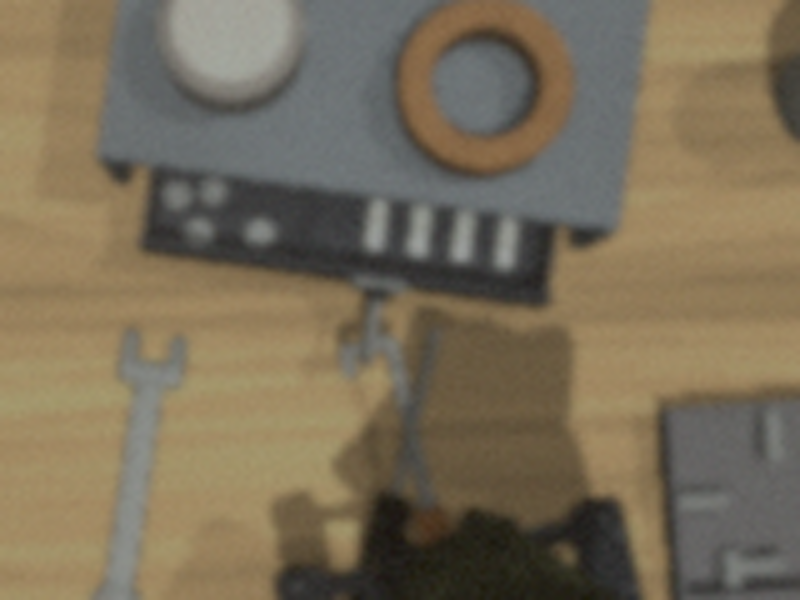

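>>> carry_out(linear=[[-0.0015,0.0003,0],[-0.003,0.0005,0],[-0.005,0.0008,0],[-0.007,0.0012,0],[-0.008,0.0013,0],[-0.008,0.0013,0]], roll=[0,0,0,0,0,0])

```text
clock: 16.85
tool_pos: [0.4243, -0.1135, 0.0753]
eef_rot: [0.995, 0.1, 0.003, -0.004]
contact_force: [4.1, -0.2, -1.3]
opening: 0.202
```

```bash
python3 st.py; python3 -c "
from piv import *
print(np.round(status.get_state()['q'],3))"
```

```text
t 16.85 tcp [ 0.4243 -0.1135  0.0753] yaw 0.2007 corner riser [-0.0789 -0.0342] F riser [4.0736 0.5193] -1.2897505283022286 M [ 0.0179 -0.762 ] -0.17976726465837167
[ 0.296  0.832 -0.216  2.247  1.139  0.166 -2.354]
```

>>> carry_out(linear=[[-0.0015,0.0003,0],[-0.003,0.0005,0],[-0.0045,0.0008,0],[-0.006,0.001,0],[-0.006,0.001,0]], roll=[0,0,0,0,0])

```text
clock: 17.27
tool_pos: [0.4177, -0.1124, 0.0754]
eef_rot: [0.995, 0.1, 0.003, -0.003]
contact_force: [4.2, -0.6, -0.9]
opening: 0.201
```

```bash
python3 st.py; cat > tf.py <<'E'
from h import *
print(np.round(status.get_state()['q'],3))
p=snapshot("top"); C=cloud(p)
O=np.array([.646,-.065]);a=-.169;ex=np.array([np.cos(a),np.sin(a)]);ey=np.array([-ex[1],ex[0]])
X=(C[...,:2]-O)@ex;Y=(C[...,:2]-O)@ey
v=[]
for y0 in (-100,-80,-60,20,40,60,80,100):
    m=(abs(Y-y0/1000)<.006)&(X>-.12)&(X<.0)&(C[...,2]>.09)&(C[...,2]<.125)
    v.append(np.sort(X[m])[:3].mean() if m.sum()>3 else np.nan)
print(np.round(v,4),"travel~",.065-np.nanmedian(v))
E
python3 tf.py
```

```text
t 17.2667 tcp [ 0.4177 -0.1124  0.0754] yaw 0.2009 corner riser [-0.0856 -0.0342] F riser [4.1989 0.12  ] -0.8686585919567573 M [-0.0803 -0.6628] -0.24789863857579977
[ 0.268  0.829 -0.171  2.267  1.178  0.128 -2.393]
[-0.0531 -0.0532 -0.0531 -0.0529 -0.0535 -0.053  -0.0531 -0.0531] travel~ 0.11810453675386176
```

>>> carry_out(linear=[[-0.001,0.0002,0],[-0.002,0.0003,0],[-0.0025,0.0004,0]], roll=[0,0,0])

```text
clock: 17.57
tool_pos: [0.4153, -0.112, 0.0754]
eef_rot: [0.995, 0.1, 0.003, -0.003]
contact_force: [4.4, -0.7, -1.3]
opening: 0.203
```

```bash
python3 st.py; python3 tf.py
```

```text
t 17.5667 tcp [ 0.4153 -0.112   0.0754] yaw 0.201 corner riser [-0.0881 -0.0342] F riser [4.5042 0.0428] -1.333927925153804 M [ 0.1126 -0.9366] -0.28563939864115956
[ 0.256  0.829 -0.151  2.275  1.199  0.111 -2.414]
[-0.0549 -0.0551 -0.0556 -0.0552 -0.0552 -0.0545 -0.0551 -0.0553] travel~ 0.12010925669161235
```

>>> carry_out(linear=[[-0.001,0.0002,0],[-0.002,0.0003,0]], roll=[0,0])

```text
clock: 17.78
tool_pos: [0.4147, -0.1116, 0.0755]
eef_rot: [0.995, 0.1, 0.004, -0.004]
contact_force: [7.3, 0.1, -1.9]
opening: 0.203
```

```bash
python3 st.py; python3 tf.py
```

```text
t 17.7833 tcp [ 0.4147 -0.1116  0.0755] yaw 0.2005 corner riser [-0.0886 -0.0339] F riser [7.1725 1.3428] -1.8632576588089953 M [ 0.0765 -1.5395] -0.4312338789103737
[ 0.245  0.828 -0.134  2.28   1.222  0.096 -2.436]
[-0.055  -0.0551 -0.0557 -0.0549 -0.0551 -0.055  -0.0546 -0.0554] travel~ 0.12006607417956086
```

>>> carry_out(linear=[[0.003,-0.0005,0],[0.006,-0.001,0],[0.0099,-0.0017,0],[0.0099,-0.0017,0]], roll=[0,0,0,0])

```text
clock: 18.17
tool_pos: [0.4232, -0.1134, 0.0753]
eef_rot: [0.995, 0.1, 0.003, -0.004]
contact_force: [0.2, 0.0, -0.9]
opening: 0.205
```

```bash
python3 st.py; python3 tf.py; python3 -c "
from piv import *
piv(-.17,extra=.004,ly=.011,n=8)"
```

```text
t 18.1667 tcp [ 0.4232 -0.1134  0.0753] yaw 0.2008 corner riser [-0.08   -0.0342] F riser [0.1606 0.0719] -0.8682735907160083 M [-0.0616 -0.0188] -0.005468865366006173
[ 0.303  0.833 -0.227  2.249  1.165  0.173 -2.38 ]
[-0.055  -0.0551 -0.0552 -0.0554 -0.055  -0.0544 -0.0552 -0.055 ] travel~ 0.12005536003627479
[[0.0004, 0.0057, 0.0], [0.001, 0.0114, 0], [-0.0, 0.0176, 0], [-0.0008, 0.0238, 0], [-0.0012, 0.03, 0], [-0.0014, 0.0362, 0], [-0.0013, 0.0424, 0], [-0.0009, 0.0487, 0]]
[-0.046, -0.093, -0.139, -0.185, -0.232, -0.278, -0.324, -0.371]
```

>>> carry_out(linear=[[0.003,0.0055,0],[0.006,0.0109,0],[0.007,0.0167,0],[0.0072,0.0226,0],[0.0072,0.0226,0]], roll=[-0.046,-0.093,-0.139,-0.185,-0.185])

```text
clock: 18.63
tool_pos: [0.429, -0.0892, 0.0751]
eef_rot: [1.0, 0.009, 0.002, -0.004]
contact_force: [0.6, -0.3, -0.7]
opening: 0.199
```

```bash
python3 st.py;  python3 -c "
from piv import *
piv(-.17,extra=.0,ly=.011,n=4)"
```

```text
t 18.6333 tcp [ 0.429  -0.0892  0.0751] yaw 0.0175 corner riser [-0.0713 -0.0342] F riser [ 0.6344 -0.169 ] -0.6547578250184212 M [0.0406 0.0304] 0.035256361896529975
[[-0.0005, 0.0063, 0.0], [-0.0007, 0.0126, 0], [-0.0005, 0.0189, 0], [-0.0001, 0.0252, 0]]
[-0.047, -0.094, -0.141, -0.188]
```

>>> carry_out(linear=[[0.001,0.006,0],[0.002,0.012,0],[0.003,0.018,0],[0.003,0.0245,0],[0.003,0.0245,0]], roll=[-0.047,-0.094,-0.141,-0.188,-0.188])

```text
clock: 19.05
tool_pos: [0.4311, -0.0636, 0.0751]
eef_rot: [0.996, -0.084, 0.002, -0.004]
contact_force: [-0.3, 0.5, -1.7]
opening: 0.198
```

```bash
python3 st.py; python3 tf.py; python3 -c "
from h import *
p=snapshot('top')
cv2.imwrite('pics/t4.png',cv2.cvtColor(cv2.resize(p['img'][190:280,280:400],None,fx=6,fy=6,interpolation=cv2.INTER_CUBIC),cv2.COLOR_RGB2BGR))"
```

```text
t 19.05 tcp [ 0.4311 -0.0636  0.0751] yaw -0.1682 corner riser [-0.0711 -0.0346] F riser [-0.3694  0.3974] -1.676357366798038 M [ 0.0181 -0.0001] -0.038707555394381025
[ 0.108  0.829 -0.1    2.261  0.918  0.083 -2.615]
[-0.055  -0.055  -0.0552 -0.0554 -0.055  -0.0549 -0.0551 -0.055 ] travel~ 0.12001995071944355
```

View pics/t4.png

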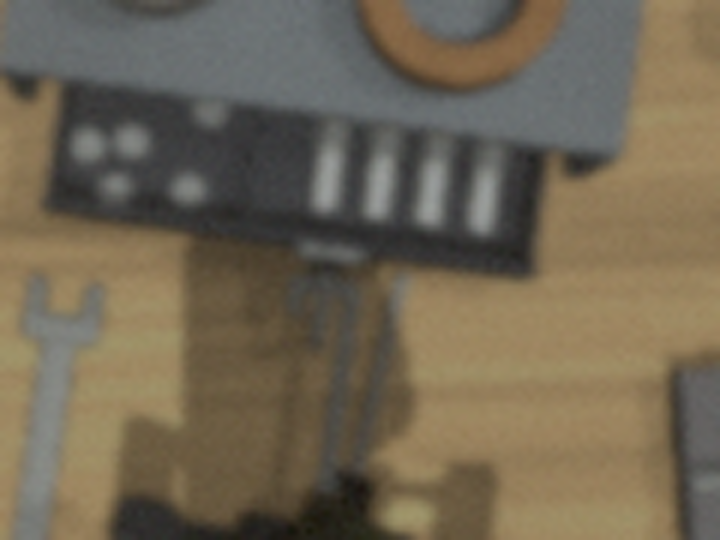

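>>> carry_out(linear=[[-0.0003,-0.002,0],[-0.0008,-0.005,0],[-0.0013,-0.008,0],[-0.0018,-0.011,0],[-0.0018,-0.011,0]], roll=[0,0,0,0,0])

```text
clock: 19.57
tool_pos: [0.4289, -0.0774, 0.0751]
eef_rot: [0.996, -0.085, 0.001, -0.003]
contact_force: [-0.6, 0.4, -0.8]
opening: 0.203
```

```bash
python3 st.py; python3 -c "
from h import *
print(status.get_state()['q'])"
```

```text
t 19.5667 tcp [ 0.4289 -0.0774  0.0751] yaw -0.1696 corner riser [-0.0709 -0.0488] F riser [-0.6672  0.281 ] -0.780669001839549 M [0.0501 0.0217] 0.0018317175243116486
[ 0.13976965  0.82923068 -0.10209663  2.25999402  0.93058179  0.08685838
 -2.59829826]
```

>>> carry_out(linear=[[-0.0005,-0.003,0],[-0.001,-0.006,0],[-0.0017,-0.01,0],[-0.0024,-0.014,0],[-0.003,-0.018,0],[-0.0037,-0.022,0],[-0.0042,-0.025,0],[-0.0042,-0.025,0]], roll=[0,0,0,0,0,0,0,0])

```text
clock: 20.23
tool_pos: [0.4244, -0.1034, 0.0751]
eef_rot: [0.996, -0.085, 0.001, -0.002]
contact_force: [0.1, -0.1, -1.1]
opening: 0.2
```

```bash
python3 st.py; python3 tf.py;python3 -c "
from h import *
p=snapshot('top')
cv2.imwrite('pics/t5.png',cv2.cvtColor(cv2.resize(p['img'][190:280,280:400],None,fx=6,fy=6,interpolation=cv2.INTER_CUBIC),cv2.COLOR_RGB2BGR))"
```

```text
t 20.2333 tcp [ 0.4244 -0.1034  0.0751] yaw -0.171 corner riser [-0.0709 -0.0754] F riser [ 0.0873 -0.1246] -1.0701553781701518 M [-0.0033  0.0282] 0.0996856335492705
[ 0.208  0.829 -0.115  2.256  0.952  0.098 -2.561]
[-0.0551 -0.055  -0.0552 -0.0554 -0.0551 -0.0549 -0.055  -0.0553] travel~ 0.12009995748822772
```

View pics/t5.png

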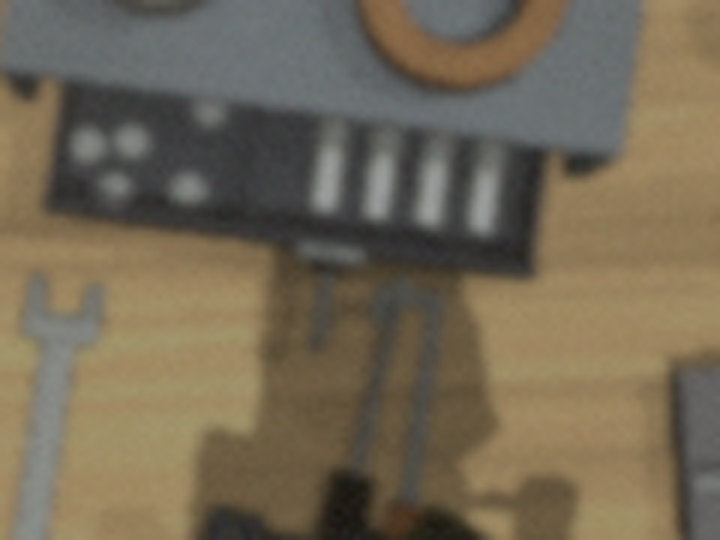

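>>> carry_out(linear=[[0,0,0.01],[0,0,0.025],[0,0,0.045],[0,0,0.065],[0,0,0.08],[0,0,0.09],[0,0,0.09]], roll=[0,0,0,0,0,0,0])

```text
clock: 20.92
tool_pos: [0.4256, -0.1024, 0.1666]
eef_rot: [0.996, -0.085, 0.003, -0.003]
contact_force: [0.6, -1.2, -1.1]
opening: 0.204
```

```bash
python3 st.py; python3 -c "
from h import *
print(status.get_state()['q'])"
```

```text
t 20.9167 tcp [ 0.4256 -0.1024  0.1666] yaw -0.1701 corner riser [-0.07   -0.0741] F riser [ 0.8343 -1.0898] -1.1323728794063268 M [ 0.0751 -0.0107] 0.008592243578669764
[ 0.44746048  0.66007655 -0.49195904  2.19578605  0.72791331  0.44113856
 -2.37018284]
```

>>> carry_out(linear=[[0,0.02,0],[0.004,0.055,0],[0.004,0.09,0],[0.004,0.125,0],[0.004,0.16,0],[0.004,0.195,0],[0.004,0.23,0],[0.004,0.265,0]], roll=[0,0.02,0.04,0.06,0.08,0.1,0.108,0.108])

```text
clock: 21.58
tool_pos: [0.4288, 0.1643, 0.1658]
eef_rot: [1.0, -0.03, 0.003, -0.003]
contact_force: [1.5, 1.1, -1.8]
opening: 0.198
```

>>> carry_out(linear=[[0,0.035,0],[0,0.07,-0.01],[0,0.095,-0.025],[0,0.11,-0.045],[0,0.113,-0.065],[0,0.113,-0.085],[0,0.113,-0.1],[0,0.113,-0.1]], roll=[0,0,0,0,0,0,0,0])

```text
clock: 22.25
tool_pos: [0.4267, 0.2766, 0.0627]
eef_rot: [1.0, -0.029, 0.001, -0.001]
contact_force: [-0.2, 1.0, -0.7]
opening: 0.198
```

```bash
python3 st.py; python3 -c "
from h import *
p=snapshot('scene')
for k in tip_of(p,'rod_hook')[:1]: print(k,w(p,k['pixel'],z=.06))
save(p,'s3.png')"
```

```text
t 22.25 tcp [0.4267 0.2766 0.0627] yaw -0.059 corner riser [-0.1334  0.3153] F riser [-0.4089  0.9584] -0.7283347239423001 M [0.0579 0.0349] 0.027795104544740497
```

View pics/s3.png

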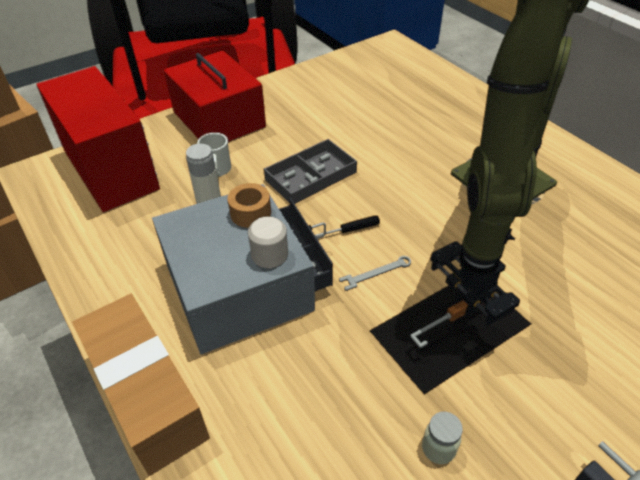

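>>> carry_out(linear=[[0,0,-0.01],[0,0,-0.02],[0,0,-0.027],[0,0,-0.031],[0,0,-0.032],[0,0,-0.032]], roll=[0,0,0,0,0,0])

```text
clock: 22.85
tool_pos: [0.428, 0.2769, 0.0329]
eef_rot: [1.0, -0.03, 0.002, -0.002]
contact_force: [-0.1, -0.2, -1.0]
opening: 0.205
```

>>> carry_out(linear=[[0,0,-0.001],[0,0,-0.002],[0,0,-0.002]], roll=[0,0,0])

```text
clock: 23.1
tool_pos: [0.4282, 0.277, 0.031]
eef_rot: [1.0, -0.03, 0.002, -0.002]
contact_force: [0.6, -0.1, -0.2]
opening: 0.202
```

```bash
python3 st.py
```

```text
t 23.1 tcp [0.4282 0.277  0.031 ] yaw -0.0603 corner riser [-0.1321  0.3158] F riser [ 0.5759 -0.0069] -0.19300096729818583 M [0.0264 0.0709] 0.017541248272822184
```

>>> carry_out(linear=[[0,0,-0.001],[0,0,-0.002],[0,0,-0.002]], roll=[0,0,0])

```text
clock: 23.35
tool_pos: [0.4282, 0.277, 0.0289]
eef_rot: [1.0, -0.03, 0.002, -0.002]
contact_force: [0.4, -0.6, -0.8]
opening: 0.202
```

>>> carry_out(linear=[[0,0,-0.001],[0,0,-0.0015],[0,0,-0.0015]], roll=[0,0,0])

```text
clock: 23.6
tool_pos: [0.4282, 0.277, 0.0279]
eef_rot: [1.0, -0.03, 0.002, -0.002]
contact_force: [-1.7, -0.4, 4.6]
opening: 0.197
```

```bash
python3 st.py;python3 -c "
from h import *
p=snapshot('scene')
cv2.imwrite('pics/s4.png',cv2.cvtColor(cv2.resize(p['img'][260:400,360:540],None,fx=4,fy=4,interpolation=cv2.INTER_CUBIC),cv2.COLOR_RGB2BGR))"
```

```text
t 23.6 tcp [0.4282 0.277  0.0279] yaw -0.0602 corner riser [-0.1321  0.3158] F riser [-1.5615 -0.6892] 4.6006093718640955 M [-0.059  0.137] -0.0029954866008521566
```

View pics/s4.png

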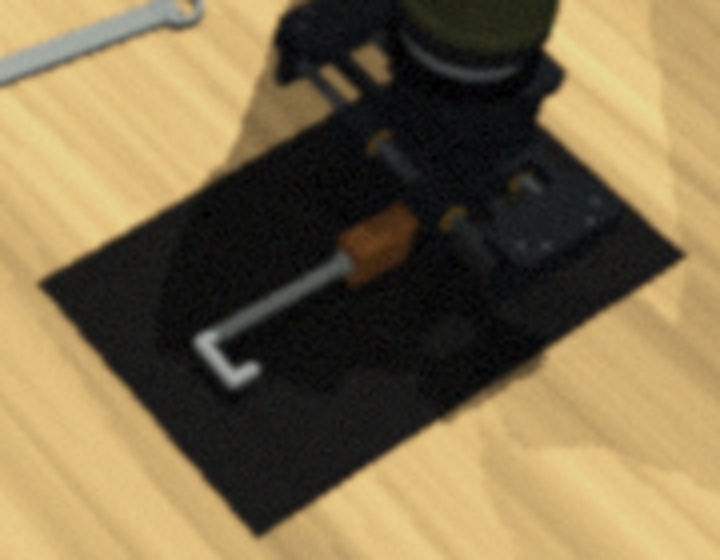

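The rod has landed (+4.6 N) and sits on the mat, with its hook at crop (230,365). I'll release it and rise.

>>> carry_out(linear=[[0,0,0],[0,0,0],[0,0,0],[0,0,0],[0,0,0],[0,0,0]], roll=[0,0,0,0,0,0], gripper=0.6, grip_force=10)

```text
clock: 24.15
tool_pos: [0.4281, 0.277, 0.0278]
eef_rot: [1.0, -0.03, 0.002, -0.002]
contact_force: [0.8, -0.2, -0.5]
opening: 0.597
```

>>> carry_out(linear=[[0,0,0.01],[0,0,0.03],[0,0,0.06],[0,0,0.09],[0,0,0.12],[0,0,0.15],[0,0,0.16],[0,0,0.16]], roll=[0,0,0,0,0,0,0,0])

```text
clock: 24.82
tool_pos: [0.4295, 0.2778, 0.1912]
eef_rot: [1.0, -0.03, 0.005, -0.004]
contact_force: [-0.8, 0.9, -0.5]
opening: 0.599
```

>>> carry_out(linear=[[0,-0.03,0],[0,-0.065,0],[0,-0.1,0],[0,-0.13,0],[0,-0.15,0],[0,-0.16,0],[0,-0.16,0]], roll=[0,0,0,0,0,0,0])

```text
clock: 25.4
tool_pos: [0.4288, 0.1152, 0.1906]
eef_rot: [0.999, -0.032, 0.004, -0.003]
contact_force: [-0.2, 0.5, -0.1]
opening: 0.599
```

```bash
python3 st.py; python3 tf.py; python3 - <<'E'
from h import *
np.set_printoptions(precision=4,suppress=True)
for n in ["top","scene"]:
    p=snapshot(n); save(p,n+"9.png"); C=cloud(p)
    for q,z in [("rod_grip",.033),("rod_hook",.02),("mat",.003)]:
        for k in tip_of(p,q)[:1]: print(n,q,k,w(p,k["pixel"],z=z))
E
```

```text
t 25.4 tcp [0.4288 0.1152 0.1906] yaw -0.0646 corner riser [-0.1041  0.1558] F riser [-0.2922  0.4892] -0.10038916559906388 M [0.0698 0.0521] -0.017050233574832194
[-0.208  0.587 -0.241  2.167  0.331  0.412 -2.35 ]
[-0.055  -0.055  -0.0551 -0.0554 -0.055  -0.0551 -0.0551 -0.0554] travel~ 0.12013424032219758
top rod_grip {'pixel': [212.3, 295.2], 'confidence': 0.78} [0.4149 0.2778 0.033 ]
top rod_hook {'pixel': [213.6, 242.9], 'confidence': 0.88} [0.5652 0.2737 0.02  ]
top mat {'pixel': [214.6, 277.4], 'confidence': 0.64} [0.4642 0.2764 0.003 ]
scene rod_grip {'pixel': [463.4, 312.7], 'confidence': 0.85} [0.4324 0.2774 0.033 ]
scene rod_hook {'pixel': [409.5, 345.4], 'confidence': 0.8} [0.5717 0.2675 0.02  ]
scene mat {'pixel': [450.1, 322.8], 'confidence': 0.89} [0.4547 0.2671 0.003 ]
```

View pics/scene9.png

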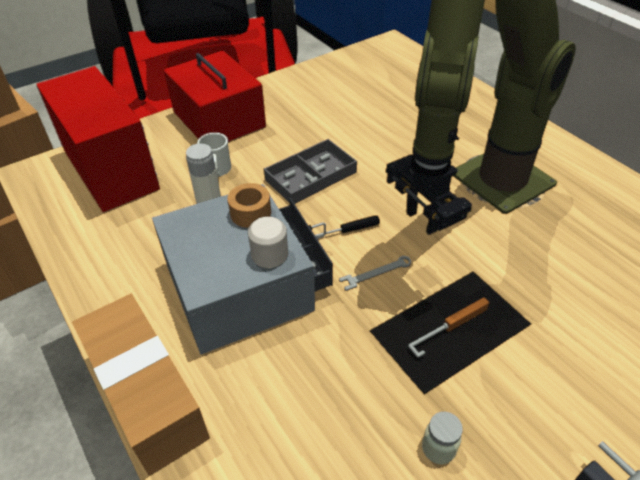

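View pics/top9.png

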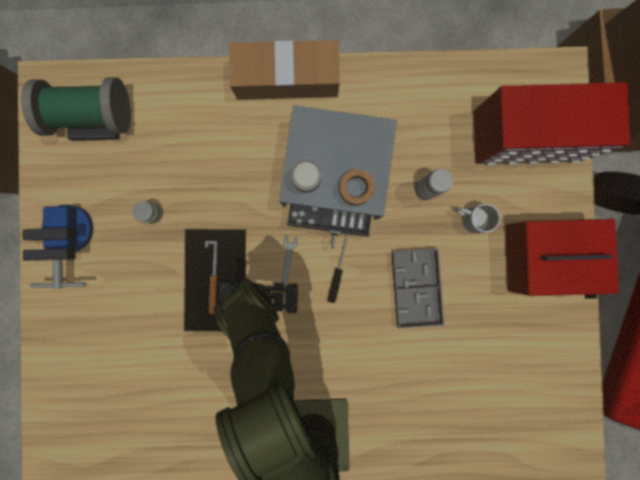

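The rod lies on the mat (top view: grip near (212,293), hook near (213,243)). The tray is out with its eye free, the other things are where they started, and the robot touches nothing. I'm handing the job in.

```bash
python3 -c "
from plant import finish_job
print(finish_job())"
```

```text
the job is handed in; nothing more can be done
None
```

The tray is drawn out to its stop, and the rod lies flat and released on the mat. I handed the job in at about 26 s; `finish_job()` gives no verdict.

- **Feeling for the eye:** I swept the hook left and touched the eye lightly, at about 1.4 N. It sits roughly 20 mm right of the middle.
- **Pulling the tray:** It slid at about 4 N. Near 106 mm the wrist came to its joint limit, so I eased off, pivoted the rod about the eye and pulled the rest. At the stop the wrist force read 7.3 N, and it was the highest I read during the pull.
- **Unhooking and laying down:** I unhooked the rod sideways and set it on the mat, where the wrist force read 4.6 N as it landed, then let go and moved clear.

**Last checks:**
- The camera measured the tray's travel as 0.120 m, and it had not changed since unhooking.
- The grip and hook are both well inside the mat.
- Comparing the before and after pictures by eye, the other things have not moved.

**Where readings disagreed:** The two cameras put the grip's centre about 17 mm apart along x (0.415 and 0.432 m). The arm's own position at release implies about 0.418 m, and all three are well within the mat. Forces were read only at the end of each move, so a short peak in between would not have shown.

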